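# Load the drilling pallet

## Task

Load the drilling pallet: put each of the four wooden blanks lying on the bench flat into the nest cut to its size. The flat blank belongs in the metal sprung nest: lay it on the ejector pad and press it down until the latch catches, so that it stays down at drilling height when you let go. Leave all four blanks seated in their nests.

Things in the scene. Friction and masses are not known exactly. Their poses are not given: they have to be found in the camera images.
- blank_narrow: Dark, long, thin wooden blank, 30 x 160 x 15 mm (x, y, z), loose, lying flat on the bench at the start. Origin: centre of its underside; z up, y along its length. Either way round is right. Goes in nest_narrow.
- blank_short: Pale, short, thick (square-section) wooden blank, 40 x 100 x 40 mm (x, y, z), loose, lying flat on the bench at the start. Origin: centre of its underside; z up, y along its length. Either way round is right. Goes in nest_short.
- blank_square: Pale, square wooden blank, 60 x 60 x 30 mm (x, y, z), loose, lying flat on the bench at the start. Origin: centre of its underside; z up, y along its grain. Either way round is right. Any quarter turn is right too. Goes in nest_square.
- blank_flat: Pale, flat wooden blank, 45 x 120 x 22 mm (x, y, z), loose, lying flat on the bench at the start. Origin: centre of its underside; z up, y along its length. Either way round is right. Goes in nest_sprung.
- nest_narrow: Nest with the long narrow pocket, 38 x 168 x 8 mm deep (4 mm clear all round its blank), at the centre of a grey tile 112 x 200 x 9 mm. Wooden fence 12 mm thick, bevelled inside, cork floor; a 50 mm finger gap down to the floor in the middle of its +x and -x sides. Origin: centre of the tile's underside; pocket floor 9 mm, fence top 17 mm above it; z up, y along tile and pocket.
- nest_short: Nest with the middle-sized oblong pocket, 48 x 108 x 8 mm deep (4 mm clear all round its blank), at the centre of a grey tile 112 x 200 x 9 mm. Wooden fence 12 mm thick, bevelled inside, cork floor; a 46 mm finger gap down to the floor in the middle of its +x and -x sides. Origin: centre of the tile's underside; pocket floor 9 mm, fence top 17 mm above it; z up, y along tile and pocket.
- nest_square: Nest with the square pocket, 68 x 68 x 8 mm deep (4 mm clear all round its blank), at the centre of a grey tile 112 x 200 x 9 mm. Wooden fence 12 mm thick, bevelled inside, cork floor; a 40 mm finger gap down to the floor in the middle of its +x and -x sides. Origin: centre of the tile's underside; pocket floor 9 mm, fence top 17 mm above it; z up, y along tile and pocket.
- nest_sprung: Metal sprung nest: aluminium frame, pocket 53 x 128 mm (4 mm clear all round its blank, inner edge bevelled, no finger gaps), floor = ejector pad; latch block with black knob (35 mm high) at its +y end. Origin: centre of the 112 x 200 mm base's underside; z up, y along the pocket. Rim 34 mm above it, pad 27 mm when up, 16.5 mm latched. Press the blank's top near the middle with closed fingertips.
- ejector_pad (a joint): Downward travel of the sprung nest's ejector pad, m: 0 = up (at the start), 0.013 = hard stop. Springs push back with 4 N at the top, 10.5 N at the bottom; the spring bolt adds up to 5 N on the way. Pressed past about 0.0115 the bolt snaps over the pad's lug and, let go, the pad stays down at about 0.0105; let go earlier it comes up again.
Things that resemble listed ones, but are neither listed nor needed, are in the scene too. Of the things shaped like the blank_narrow, the wooden one is meant.

How it is judged:
By the outcome, as a careful person would: the job done as asked, in the order asked, and still so for the second after the job is handed in, with the robot touching nothing.
It also fails if it takes over 128 s, if anything falls off the work surface, if the arm or the gripper's body presses on something with over 40 N, if the wrist force passes 120 N, or if a joint passes its speed limit or range.

## Robot

A 6-joint arm with a two-finger parallel gripper is mounted at the origin on a cart in front of the work surface, level with it; the furniture and walls round the work are solid. World frame = base frame: x ahead of the robot, y to its left, z up, the work surface at z = 0. Lengths are in m, angles in rad, forces in N, time in s.
With the tool pointing down it reaches from about 0.4 to 0.825 m from the base axis. Payload 7 kg.
Tool frame: the origin (TCP) lies on the centre line of the jaws, within the pads' length; the fingertips stand 14 mm ahead of it and the grasp point (between the pads) lies 5 mm behind it; z points along the fingers, y is the line along which they close (so a half turn about z gives the same grasp; the last joint's range is limited). The gripper opens to 88 mm and grips with 3 to 60 N. Pads are 19 mm wide; open, the fingers measure 130 mm over their backs; the gripper's body (78 mm by 193 mm) begins 47 mm behind the grasp point.
Start: joints at [1.524, 0.359, 0.012, 0, -1.224, -0.288], TCP at [0.222, 0.637, 0.241] pointing down, gripper open.
Joint ranges: [-3.07, 3.07], [-1.43, 2.12], [-1.02, 1.25], [-3.03, 1.67], [-3.05, -0], [-3.03, 3.03]. Speed limits (rad/s): [2.39, 2.39, 3.01, 3.14, 3.14, 3.14].

## Interface

Orientations are given as [roll, pitch, yaw] about the fixed x, y, z axes, in that order (R = Rz(yaw) Ry(pitch) Rx(roll)).
In Python, from station import arm gives the robot as it stands.
- The arm moves only by the tool move_arm, never from a script. Its argument "rows" is a list of rows, each an object with "translation": the shift along the tool's x, y, z in cm, a list of three; "rot": the turn, a rotation vector about the tool's x, y, z in degrees, a list of three; "hand": the closure, from 0 (fully open) to 1 (shut). A call has 1 to 8 rows; each row is the pose to reach, as a shift and turn from the pose commanded when the call began, along the tool's axes at that moment; what a row does not reach only later rows make up. A row lasts 1/12 s, in which the tool goes at most 41.7 mm and 7.16 degrees, less where a joint would pass 70% of its speed; a pose out of reach is approached as far as the arm can. A call with a gripper value outside its range is refused whole. The fingers move at their own pace and stop on an object; "squeeze" is the grip in N (left out, the last holds). Time passes only in rows, so rows that repeat a pose let the fingers close. It gives the time, the measured TCP pose, the force, the opening and the grip force at its end, in the units of the state.
- arm.get_state(): the state, without advancing time (a new reading comes with each control period).
- arm.grab_frame(name): name is "scene" or "top" or "wrist"; returns (picture, depth): 384x512x3 uint8, red, green, blue; 384x512 float32, m along the optical axis (not along the pixel's ray), 0 where there is no reading.
- arm.camera_params(name): a dict with "vfov" (degrees; the focal length in pixels is half the picture's height over the tangent of half this angle, whatever the lens; pixels are square), "cx", "cy" (the principal point, pixels), "position" and "orientation" of the camera in the world; the wrist camera has in their place "tool_from_camera" (4x4, takes a point from camera to tool coordinates, whose origin is the TCP and whose axes are the flange's). Camera axes: x right, y down, z forward; pixel columns grow to the right and rows downward; lengths in m; the calibration is good to about 2 mm. A picture is of the moment at which its call begins: read the wrist's pose just before it. camera_params takes no time and is no camera call.
- arm.job_done(): hands the job in; it is judged then, once.
Trained networks look in the newest picture that a camera, given by its name, has taken for a name from the list of things; names that differ only in an ending like _2 or _b are one class to them, and where a whole thing is asked for, a point or a joint stands for the part that bears it (a point fixed in the world has none). Each returns a list of dicts, best first, with "p" (0 to 1); they miss things now and then, are a little off and sometimes report something else, mostly with a low value. They report only what shows in the picture. A call takes as long as a camera call. They do not tell look-alikes from the thing itself.
- arm.search_frame(label, camera): "point" ([x, y, z] in m, in the coordinates of the camera as it stood for that picture, good to about 4 mm: the middle of the surface that is visible of it).
- arm.pinpoint(label, camera): "point" ([x, y, z] in m, in the coordinates of the camera as it stood for that picture, good to about 4 mm: a listed point, or the origin of a listed thing).
The state is a dict: "t": time; "q": joint angles; "qd": joint speeds; "joint_efforts": joint torques, N m; "eef_pos": TCP position; "ee_rot": TCP orientation; "force": force on the tool from outside, world axes, zero at the start; "moment": the same for the moment, N m; "width": finger opening in m; "gripper_force": force on a finger pad.
Only numpy, scipy, OpenCV 4.12 (cv2) and the standard library are available. Lean on these libraries where they do the work, as an engineer would, in place of code of your own. Each camera call takes 0.05 s, during which the arm holds its last target. There are 200 camera calls.

## Working session

There is one attempt and no reset: what is moved stays moved. The work goes in short steps, Python scripts to look and compute and a tool call to move; the robot and the scene stay as the last step left them, time stands still between calls to the robot, and variables do not carry over. Pictures are saved under pics/ and viewed, at most 14 in all, crops included, and the job is handed in when it is done.

Besides the shell and the picture viewer there is one more tool, called after "Request:" as a command line: name --argument value ..., lists and objects as JSON in quotes. move_arm: Moves the arm, as the interface text tells. Its arguments: {"type":"object","properties":{"rows":{"type":"array","items":{"type":"object","properties":{"translation":{"type":"array","items":{"type":"number"}},"rot":{"type":"array","items":{"type":"number"}},"hand":{"type":"number"}}}},"squeeze":{"type":"number"}},"required":["rows"]}

```bash
mkdir -p pics; ls
cat > h.py <<'E'
import numpy as np, cv2
from scipy.spatial.transform import Rotation as R
from station import arm
def save(n,im): cv2.imwrite('pics/'+n+'.png',im[:,:,::-1])
def campose(c,st=None):
    p=arm.camera_params(c)
    if c=='wrist':
        st=st or arm.get_state(); T=np.eye(4); T[:3,:3]=rot(st['ee_rot']); T[:3,3]=st['eef_pos']
        return p,T@np.array(p['tool_from_camera'])
    T=np.eye(4);T[:3,3]=p['position'];o=np.array(p['orientation'])
    T[:3,:3]=o if o.shape==(3,3) else R.from_euler('xyz',o).as_matrix()
    return p,T
def rot(e): 
    e=np.array(e); return e if e.shape==(3,3) else R.from_euler('xyz',e).as_matrix()
def cloud(d,p,T):
    h,w=d.shape;f=h/2/np.tan(np.radians(p['vfov'])/2);v,u=np.mgrid[:h,:w]
    P=np.stack([(u-p['cx'])/f*d,(v-p['cy'])/f*d,d],-1)
    P=P@T[:3,:3].T+T[:3,3];P[d==0]=np.nan;return P
E
python3 - <<'E'
from h import *
print(arm.get_state());
for c in ['scene','top','wrist']: print(c,arm.camera_params(c))
ims=[]
p,T=campose('top');im,d=arm.grab_frame('top');save('top0',im);np.savez('top0',im=im,d=d)
for l in ['blank_narrow','blank_short','blank_square','blank_flat','nest_narrow','nest_short','nest_square','nest_sprung']:
    for r in arm.pinpoint(l,'top')[:4]: print(l,round(r['p'],2),np.round(T[:3,:3]@r['point']+T[:3,3],3))
im,d=arm.grab_frame('scene');save('scene0',im)
E
```

```text
pics
{'t': 0.0, 'q': array([ 1.52408996e+00,  3.59379847e-01,  1.10551780e-02, -3.46954003e-04,
       -1.22409473e+00, -2.88107009e-01]), 'qd': array([ 5.80846163e-04, -1.79255115e-04,  3.65290230e-04, -4.29603860e-05,
       -1.90285628e-03, -1.05517903e-03]), 'joint_efforts': array([ 8.00305043e-04, -5.82725143e+01,  2.93046194e+01,  6.99711487e+00,
        7.08613690e-03, -1.62446686e-04]), 'eef_pos': array([0.22166732, 0.63706954, 0.23962619]), 'ee_rot': array([ 3.13994380e+00, -1.48504130e-04, -3.34931408e-01]), 'force': array([-0.67451678, -0.25797674,  0.77850883]), 'moment': array([-0.02754819, -0.00546883,  0.03181428]), 'gripper_force': 0.0, 'width': 0.0877746303311095}
scene {'vfov': 51.27757517078044, 'cx': 256.2894535220027, 'cy': 187.880268455858, 'position': array([ 0.07598861, -1.25399514,  0.89973048]), 'orientation': array([-2.17831396, -0.0173332 , -0.37066951])}
top {'vfov': 52.22743510052051, 'cx': 253.27152039756552, 'cy': 191.401298761898, 'position': array([ 0.09499209, -0.10557277,  1.48194664]), 'orientation': array([-2.85174265,  0.00400719, -1.56497771])}
[... 173 characters left out ...]
  8.09237117e-02],
       [ 9.99998796e-01,  1.54476598e-03,  1.48574213e-04,
         2.17787040e-04],
       [ 3.18271660e-04, -2.97845946e-01,  9.54613896e-01,
        -1.42778691e-01],
       [ 0.00000000e+00,  0.00000000e+00,  0.00000000e+00,
         1.00000000e+00]])}
blank_narrow 0.86 [ 0.587 -0.17  -0.001]
blank_narrow 0.85 [ 0.474 -0.563  0.004]
blank_narrow 0.4 [ 0.46  -0.174  0.002]
blank_short 0.55 [ 0.585 -0.371 -0.002]
blank_square 0.5 [ 0.459 -0.176  0.003]
blank_square 0.5 [0.614 0.26  0.017]
blank_flat 0.86 [ 0.458 -0.376  0.002]
nest_narrow 0.73 [0.498 0.255 0.017]
nest_short 0.88 [0.626 0.056 0.02 ]
nest_square 0.89 [0.614 0.261 0.016]
nest_sprung 0.56 [0.513 0.05  0.016]
```

View pics/top0.png

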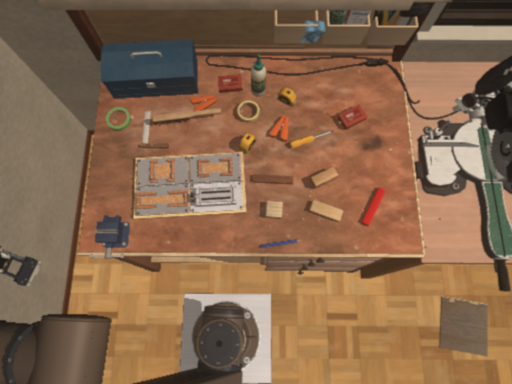

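View pics/scene0.png

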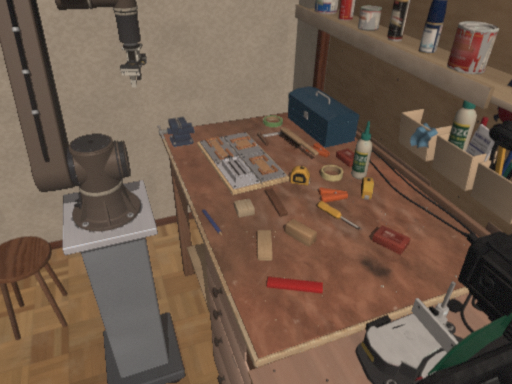

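The top view shows the pallet at about (190,185): sprung nest (217,196), short (214,168), square (162,172), narrow (162,200). The blanks are narrow (272,180), short (325,177), square (274,209) and flat (325,211). The red bar at (373,206) is the look-alike. Next I move the wrist camera over the pallet.

Request:
move_arm --rows '[{"translation": [42, 37, 0], "rot": [0, 0, -19.2], "hand": 0}, {"translation": [42, 37, 0], "rot": [0, 0, -19.2], "hand": 0}, {"translation": [42, 37, 0], "rot": [0, 0, -19.2], "hand": 0}, {"translation": [42, 37, 0], "rot": [0, 0, -19.2], "hand": 0}, {"translation": [42, 37, 0], "rot": [0, 0, -19.2], "hand": 0}, {"translation": [42, 37, 0], "rot": [0, 0, -19.2], "hand": 0}, {"translation": [42, 37, 0], "rot": [0, 0, -19.2], "hand": 0}, {"translation": [42, 37, 0], "rot": [0, 0, -19.2], "hand": 0}]'

```text
t: 1.17
eef_pos: [0.3861, 0.3454, 0.241]
ee_rot: [-3.141, -0.0, 0.001]
force: [0.8, -0.0, -0.3]
width: 0.0875
gripper_force: 0.0
```

```bash
cat >> h.py <<'E'
def delta(x,y,z,yawdeg,st=None):
    st=st or arm.get_state();M=rot(st['ee_rot']);t=M.T@(np.array([x,y,z])-st['eef_pos'])*100
    c,s=np.cos(np.radians(yawdeg)),np.sin(np.radians(yawdeg))
    G=np.array([[c,s,0],[s,-c,0],[0,0,-1]]);r=np.degrees(R.from_matrix(M.T@G).as_rotvec())
    return np.round(t,2),np.round(r,1)
def where():
    s=arm.get_state();print('t',round(s['t'],2),np.round(s['eef_pos'],4),'rpy',np.round(np.degrees(s['ee_rot']),1),'F',np.round(s['force'],1),'w',round(s['width'],4),'q6',round(s['q'][5],2))
E
python3 -c "
from h import *
where();print(delta(.53,.15,.25,0))"
```

```text
t 1.17 [0.3861 0.3454 0.241 ] rpy [-180.   -0.    0.] F [ 0.8 -0.  -0.3] w 0.0875 q6 0.46
(array([14.37, 19.55, -0.91]), array([-0., -0.,  0.]))
```

Request:
move_arm --rows '[{"translation": [14.4, 19.5, -1], "hand": 0}, {"translation": [14.4, 19.5, -1], "hand": 0}, {"translation": [14.4, 19.5, -1], "hand": 0}, {"translation": [14.4, 19.5, -1], "hand": 0}, {"translation": [14.4, 19.5, -1], "hand": 0}, {"translation": [14.4, 19.5, -1], "hand": 0}, {"translation": [14.4, 19.5, -1], "hand": 0}, {"translation": [14.4, 19.5, -1], "hand": 0}]'

```text
validation failed for argument at $.ro...
```

Run:
```python
from h import *
where()
p,T=campose('wrist');im,d=arm.grab_frame('wrist');save('w1',im);np.savez('w1',im=im,d=d,T=T)
for l in ['nest_narrow','nest_short','nest_square','nest_sprung']:
    for r in arm.pinpoint(l,'wrist')[:2]: print(l,round(r['p'],2),np.round(T[:3,:3]@r['point']+T[:3,3],4))
print(delta(.53,-.27,.25,0))
```

```text
t 1.17 [0.3861 0.3454 0.241 ] rpy [-180.   -0.    0.] F [ 0.8 -0.  -0.3] w 0.0875 q6 0.46
nest_narrow 0.78 [0.4985 0.2568 0.0175]
nest_short 0.32 [0.4973 0.2546 0.016 ]
(array([14.46, 61.71, -0.95]), array([-0., -0., -0.]))
```

View pics/w1.png

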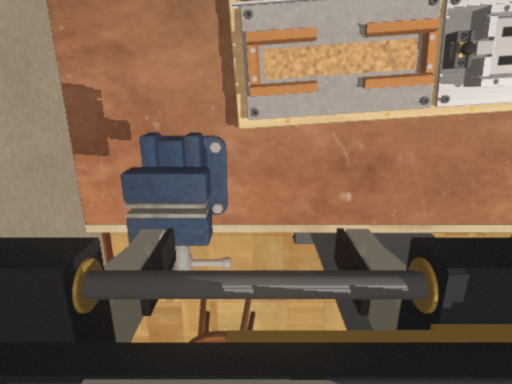

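The move was refused because it lacked "rot". This view shows the narrow nest at (340,60), the vise at (180,190), and the gripper blocking rows below about 230. I redo the move with x a bit smaller and z higher.

Request:
move_arm --rows '[{"translation": [8, 18.5, -7], "rot": [0, 0, 0], "hand": 0}, {"translation": [8, 18.5, -7], "rot": [0, 0, 0], "hand": 0}, {"translation": [8, 18.5, -7], "rot": [0, 0, 0], "hand": 0}, {"translation": [8, 18.5, -7], "rot": [0, 0, 0], "hand": 0}, {"translation": [8, 18.5, -7], "rot": [0, 0, 0], "hand": 0}, {"translation": [8, 18.5, -7], "rot": [0, 0, 0], "hand": 0}, {"translation": [8, 18.5, -7], "rot": [0, 0, 0], "hand": 0}, {"translation": [8, 18.5, -7], "rot": [0, 0, 0], "hand": 0}]'

```text
t: 2.08
eef_pos: [0.4656, 0.1631, 0.3103]
ee_rot: [-3.141, 0.0, 0.0]
force: [-0.4, 1.0, -0.6]
width: 0.0876
gripper_force: 0.0
```

Run:
```python
from h import *
where()
p,T=campose('wrist');im,d=arm.grab_frame('wrist');save('w2',im);np.savez('w2',im=im,d=d,T=T)
for l in ['nest_narrow','nest_short','nest_square','nest_sprung']:
    for r in arm.pinpoint(l,'wrist')[:2]: print(l,round(r['p'],2),np.round(T[:3,:3]@r['point']+T[:3,3],4))
print(delta(.46,-.27,.31,0))
```

```text
t 2.08 [0.4656 0.1631 0.3103] rpy [-180.    0.    0.] F [-0.4  1.  -0.6] w 0.0876 q6 0.84
nest_narrow 0.96 [0.5002 0.2546 0.0187]
nest_short 0.88 [0.6279 0.0537 0.0117]
nest_square 0.91 [0.6163 0.2618 0.0168]
nest_sprung 0.98 [0.5129 0.0518 0.0191]
(array([-6.200e-01,  4.334e+01,  3.000e-02]), array([0. , 0. , 0.1]))
```

View pics/w2.png

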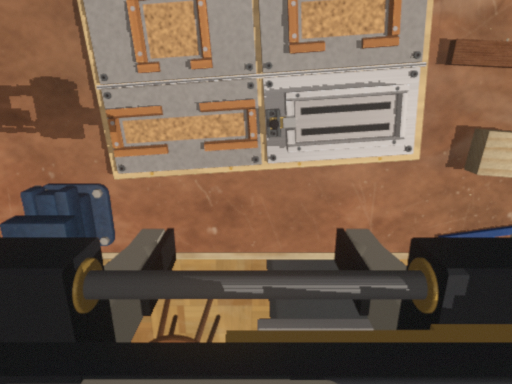

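All four nests show: square (172,30), short (343,20), narrow (183,130), and sprung (345,115) with its knob on the +y (left) side. Now the blanks.

Request:
move_arm --rows '[{"translation": [-1, 43, 0], "rot": [0, 0, 0], "hand": 0}, {"translation": [-1, 43, 0], "rot": [0, 0, 0], "hand": 0}, {"translation": [-1, 43, 0], "rot": [0, 0, 0], "hand": 0}, {"translation": [-1, 43, 0], "rot": [0, 0, 0], "hand": 0}, {"translation": [-1, 43, 0], "rot": [0, 0, 0], "hand": 0}, {"translation": [-1, 43, 0], "rot": [0, 0, 0], "hand": 0}, {"translation": [-1, 43, 0], "rot": [0, 0, 0], "hand": 0}, {"translation": [-1, 43, 0], "rot": [0, 0, 0], "hand": 0}]'

```text
t: 3.0
eef_pos: [0.4578, -0.1722, 0.3107]
ee_rot: [3.142, -0.0, 0.002]
force: [0.9, 0.5, 0.9]
width: 0.0874
gripper_force: 0.0
```

Request:
move_arm --rows '[{"translation": [0, 12, 0], "rot": [0, 0, 0], "hand": 0}, {"translation": [0, 12, 0], "rot": [0, 0, 0], "hand": 0}, {"translation": [0, 12, 0], "rot": [0, 0, 0], "hand": 0}, {"translation": [0, 12, 0], "rot": [0, 0, 0], "hand": 0}, {"translation": [0, 12, 0], "rot": [0, 0, 0], "hand": 0}]'

```text
t: 3.42
eef_pos: [0.4579, -0.2922, 0.3095]
ee_rot: [-3.141, 0.002, -0.002]
force: [-0.5, 0.8, -0.1]
width: 0.0881
gripper_force: 0.0
```

Run:
```python
from h import *
where()
p,T=campose('wrist');im,d=arm.grab_frame('wrist');save('w3',im);np.savez('w3',im=im,d=d,T=T)
for l in ['blank_narrow','blank_short','blank_square','blank_flat']:
    for r in arm.pinpoint(l,'wrist')[:2]: print(l,round(r['p'],2),np.round(T[:3,:3]@r['point']+T[:3,3],4))
P=cloud(d,p,T)
for u,v in [(60,200),(250,200)]: print(P[v,u])
m=((P[...,2]>0.008)&(P[...,2]<.06)).astype(np.uint8); m[235:]=0
m=cv2.morphologyEx(m,cv2.MORPH_OPEN,np.ones((3,3)))
n,L,S,C=cv2.connectedComponentsWithStats(m)
for i in range(1,n):
    if S[i,4]<600: continue
    q=P[L==i]; zt=np.median(q[:,2]); q=q[np.abs(q[:,2]-np.percentile(q[:,2],80))<.004]
    print(S[i],'ztop',np.round(np.percentile(q[:,2],[10,50,90]),4),cv2.minAreaRect((q[:,:2]*1000).astype(np.float32)))
```

```text
t 3.42 [ 0.4579 -0.2922  0.3095] rpy [-1.8e+02  1.0e-01 -1.0e-01] F [-0.5  0.8 -0.1] w 0.0881 q6 1.78
blank_narrow 0.96 [ 0.4791 -0.5604  0.001 ]
blank_narrow 0.58 [ 0.5894 -0.1678  0.0018]
blank_short 0.88 [ 0.5939 -0.3703 -0.0048]
blank_short 0.36 [ 0.4567 -0.3748 -0.0005]
blank_square 0.86 [ 0.4638 -0.1718  0.0019]
blank_flat 0.94 [ 0.4575 -0.3724  0.0006]
[ 3.79484238e-01  1.00038918e-03 -3.27687854e-04]
[ 0.37902439 -0.28490219 -0.0011364 ]
[    0     0    95   160 12236] ztop [0.0418 0.0436 0.0448] ((518.22412109375, -0.46552276611328125), (59.29216766357422, 71.08891296386719), 84.07658386230469)
[ 275    6   90   71 3140] ztop [0.0374 0.0385 0.0396] ((592.1820068359375, -369.8694763183594), (40.0184440612793, 100.22129821777344), 25.982894897460938)
[  94   32  128   31 3275] ztop [0.0124 0.0135 0.0146] ((589.2991943359375, -169.16342163085938), (160.30819702148438, 30.197080612182617), 87.37808227539062)
[ 406   74   91  113 2797] ztop [0.0122 0.0134 0.0145] ((481.0621643066406, -558.6568603515625), (32.041717529296875, 160.64614868164062), 61.25373077392578)
[ 268  118   93   60 2915] ztop [0.0194 0.0205 0.0215] ((460.8661804199219, -373.8589172363281), (120.2379379272461, 45.11078643798828), 69.52742767333984)
[ 144  123   48   49 2163] ztop [0.0274 0.0285 0.0296] ((462.5746154785156, -173.70602416992188), (60.398311614990234, 60.13843536376953), 86.03792572021484)
```

View pics/w3.png

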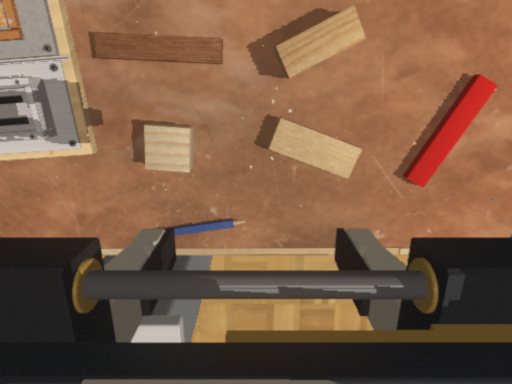

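The blank poses come out cleanly from depth: rectangle sizes match to within 1 mm. The red bar at (450,130) is the decoy. Next I extract the nest poses from w2.

```bash
cat > nest.py <<'E'
from h import *
def hmap(f,x0,x1,y0,y1,cutrow=230):
    z=np.load(f);p=arm.camera_params('wrist');P=cloud(z['d'],p,z['T'])[:cutrow].reshape(-1,3);I=z['im'][:cutrow].reshape(-1,3)
    ok=np.isfinite(P[:,2])&(P[:,0]>x0)&(P[:,0]<x1)&(P[:,1]>y0)&(P[:,1]<y1);return P[ok],I[ok]
def rect(q): return cv2.minAreaRect((q[:,:2]*1000).astype(np.float32))
E
python3 - <<'E'
from nest import *
P,I=hmap('w2.npz',.42,.72,-.08,.4)
h,e=np.histogram(P[:,2],bins=np.arange(-.005,.07,.001));print([(round(a*1000),int(c)) for a,c in zip(e,h) if c>150])
from scipy.ndimage import median_filter
# top-down height image, 1mm px, x up, -y right, scaled 1.6
H=np.zeros((300,480));C=np.zeros((300,480,3),np.uint8)
r=((.72-P[:,0])*1000).astype(int);c=((.4-P[:,1])*1000).astype(int);H[r,c]=P[:,2]
H=cv2.dilate(H.astype(np.float32),np.ones((2,2)))
g=cv2.applyColorMap(np.clip((H-.01)/.055*255,0,255).astype(np.uint8),cv2.COLORMAP_JET)
g=cv2.resize(g,(768,480),interpolation=0);cv2.imwrite('pics/hm.png',g)
E
```

```text
[(-4, 239), (-3, 1721), (-2, 3114), (-1, 1694), (0, 269), (14, 226), (15, 1386), (16, 2599), (17, 1653), (18, 344), (19, 215), (20, 1252), (21, 2357), (22, 1237), (23, 1035), (24, 6140), (25, 13019), (26, 8599), (27, 1926), (28, 537), (29, 361), (30, 318), (31, 416), (32, 1230), (33, 2107), (34, 1141), (35, 175), (41, 180), (42, 975), (43, 2052), (44, 1277), (45, 319), (47, 164), (48, 223), (49, 536), (50, 929), (51, 483)]
```

View pics/hm.png

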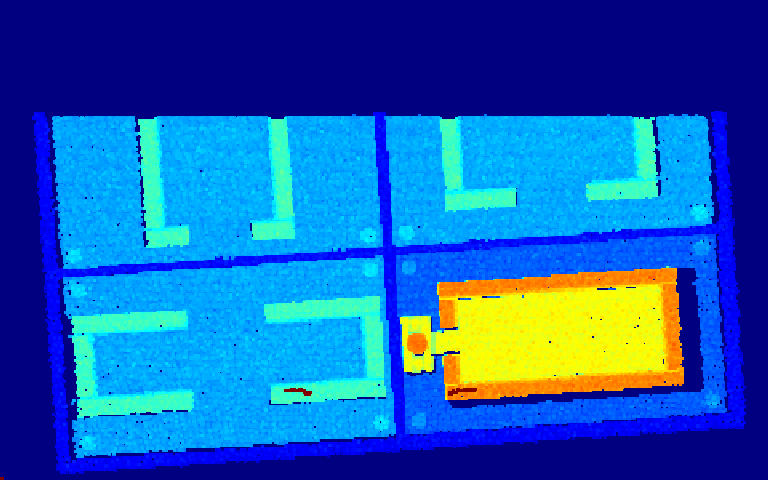

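The height map shows the nests: narrow fence (230,357), sprung rim (565,335) with its latch at (417,343), and the square and short nests cut off at the top. Next I fit rectangles.

Run:
```python
from nest import *
def comp(f,box,z0,z1):
    P,_=hmap(f,*box);q=P[(P[:,2]>z0)&(P[:,2]<z1)]
    # drop isolated points
    from scipy.spatial import cKDTree
    k=cKDTree(q[:,:2]).query_ball_point(q[:,:2],.004,return_length=True);q=q[k>=8];return q
q=comp('w2.npz',(.44,.56,.155,.37),.0305,.036);print('narrow',len(q),rect(q))
q=comp('w2.npz',(.44,.58,-.05,.128),.0475,.053);print('sprung rim',len(q),rect(q))
q=comp('w2.npz',(.44,.58,-.05,.12),.0415,.0462);print('pad',len(q),rect(q))
q=comp('w2.npz',(.54,.7,.16,.37),.0305,.036);print('sq',len(q),rect(q))
q=comp('w2.npz',(.54,.7,-.05,.15),.0305,.036);print('short',len(q),rect(q))
print(delta(.5893,-.1692,.10,-92.6))
```

```text
narrow 2311 ((497.6788330078125, 257.5916748046875), (62.22230911254883, 192.04342651367188), 3.8763928413391113)
sprung rim 2246 ((511.882568359375, 49.96823501586914), (73.10143280029297, 148.43907165527344), 3.9286680221557617)
pad 4489 ((511.7366638183594, 51.375186920166016), (56.32204818725586, 137.85643005371094), 4.017764568328857)
sq 1472 ((608.9889526367188, 265.20208740234375), (79.16020202636719, 92.6031723022461), 3.845133066177368)
short 1386 ((620.3538208007812, 57.600341796875), (56.458221435546875, 132.50643920898438), 2.2934868335723877)
(array([ 13.1 , -12.02,  21.08]), array([-0. , -0. , 92.7]))
```

Request:
move_arm --rows '[{"translation": [13.1, -12, 18], "rot": [0, 0, 92.7], "hand": 0}, {"translation": [13.1, -12, 18], "rot": [0, 0, 92.7], "hand": 0}, {"translation": [13.1, -12, 18], "rot": [0, 0, 92.7], "hand": 0}, {"translation": [13.1, -12, 18], "rot": [0, 0, 92.7], "hand": 0}, {"translation": [13.1, -12, 18], "rot": [0, 0, 92.7], "hand": 0}, {"translation": [13.1, -12, 18], "rot": [0, 0, 92.7], "hand": 0}, {"translation": [13.1, -12, 18], "rot": [0, 0, 92.7], "hand": 0}, {"translation": [13.1, -12, 18], "rot": [0, 0, 92.7], "hand": 0}]'

```text
t: 4.33
eef_pos: [0.589, -0.168, 0.1277]
ee_rot: [3.138, 0.003, -1.002]
force: [-0.3, 0.1, 1.5]
width: 0.0879
gripper_force: 0.0
```

```bash
python3 -c "
from h import *
where();print(delta(.5893,-.1692,.06,-92.6))"
```

```text
t 4.33 [ 0.589  -0.168   0.1277] rpy [ 1.798e+02  1.000e-01 -5.740e+01] F [-0.3  0.1  1.5] w 0.0879 q6 0.53
(array([0.14, 0.02, 6.77]), array([ 0.3,  0.1, 35.2]))
```

Request:
move_arm --rows '[{"translation": [0.1, 0, 2], "rot": [0.2, 0, 35.2], "hand": 0.1}, {"translation": [0.1, 0, 4], "rot": [0.2, 0, 35.2], "hand": 0.2}, {"translation": [0.1, 0, 6], "rot": [0.2, 0, 35.2], "hand": 0.3}, {"translation": [0.1, 0, 6.5], "rot": [0.2, 0, 35.2], "hand": 0.3}, {"translation": [0.1, 0, 6.7], "rot": [0.2, 0, 35.2], "hand": 0.3}, {"translation": [0.1, 0, 6.7], "rot": [0.2, 0, 35.2], "hand": 0.3}, {"translation": [0.1, 0, 6.7], "rot": [0.2, 0, 35.2], "hand": 0.3}]'

```text
t: 4.92
eef_pos: [0.59, -0.1708, 0.0639]
ee_rot: [-3.138, 0.001, -1.609]
force: [0.0, -0.0, 0.7]
width: 0.0611
gripper_force: 0.0
```

```bash
python3 -c "
from h import *
where();print(delta(.5893,-.1692,.018,-92.6))"
```

```text
t 4.92 [ 0.59   -0.1708  0.0639] rpy [-1.798e+02  1.000e-01 -9.220e+01] F [ 0.  -0.   0.7] w 0.0611 q6 -0.07
(array([-0.15,  0.09,  4.59]), array([-0.2,  0.1,  0.4]))
```

Request:
move_arm --rows '[{"translation": [-0.1, 0.1, 2.5], "rot": [0, 0, 0.4], "hand": 0.3}, {"translation": [-0.1, 0.1, 4.6], "rot": [0, 0, 0.4], "hand": 0.3}, {"translation": [-0.1, 0.1, 4.6], "rot": [0, 0, 0.4], "hand": 0.3}, {"translation": [-0.1, 0.1, 4.6], "rot": [0, 0, 0.4], "hand": 0.9}, {"translation": [-0.1, 0.1, 4.6], "rot": [0, 0, 0.4], "hand": 0.9}, {"translation": [-0.1, 0.1, 4.6], "rot": [0, 0, 0.4], "hand": 0.9}, {"translation": [-0.1, 0.1, 4.6], "rot": [0, 0, 0.4], "hand": 0.9}, {"translation": [-0.1, 0.1, 4.6], "rot": [0, 0, 0.4], "hand": 0.9}]' --squeeze 25

```text
t: 5.58
eef_pos: [0.5892, -0.1708, 0.0185]
ee_rot: [-3.137, 0.001, -1.621]
force: [-0.2, 0.3, -0.4]
width: 0.0335
gripper_force: 0.0
```

Request:
move_arm --rows '[{"translation": [0, 0, 0], "rot": [0, 0, 0], "hand": 0.9}, {"translation": [0, 0, 0], "rot": [0, 0, 0], "hand": 0.9}, {"translation": [0, 0, -3], "rot": [0, 0, 0], "hand": 0.9}, {"translation": [0, 0, -6], "rot": [0, 0, 0], "hand": 0.9}, {"translation": [0, 0, -10], "rot": [0, 0, 0], "hand": 0.9}, {"translation": [0, 0, -10], "rot": [0, 0, 0], "hand": 0.9}]'

```text
t: 6.08
eef_pos: [0.5926, -0.1716, 0.1254]
ee_rot: [-3.127, -0.0, -1.619]
force: [2.7, 0.2, 0.9]
width: 0.0294
gripper_force: 25.0
```

```bash
python3 -c "
from h import *
where();print(delta(.4977,.2576,.12,-86.1))"
```

```text
t 6.08 [ 0.5926 -0.1716  0.1254] rpy [-179.2   -0.   -92.8] F [2.7 0.2 0.9] w 0.0294 q6 -0.08
(array([-42.4 ,  11.57,   0.36]), array([-0.8, -0.1, -6.7]))
```

Request:
move_arm --rows '[{"translation": [-3, 1, 0], "rot": [0, 0, 0], "hand": 0.9}, {"translation": [-42, 11.5, 0], "rot": [-0.8, 0, -6.7], "hand": 0.9}, {"translation": [-42, 11.5, 0], "rot": [-0.8, 0, -6.7], "hand": 0.9}, {"translation": [-42, 11.5, 0], "rot": [-0.8, 0, -6.7], "hand": 0.9}, {"translation": [-42, 11.5, 0], "rot": [-0.8, 0, -6.7], "hand": 0.9}, {"translation": [-42, 11.5, 0], "rot": [-0.8, 0, -6.7], "hand": 0.9}, {"translation": [-42, 11.5, 0], "rot": [-0.8, 0, -6.7], "hand": 0.9}, {"translation": [-42, 11.5, 0], "rot": [-0.8, 0, -6.7], "hand": 0.9}]'

```text
t: 6.75
eef_pos: [0.5176, 0.1465, 0.1177]
ee_rot: [3.131, 0.002, -1.504]
force: [0.9, 0.8, 0.4]
width: 0.0296
gripper_force: 25.0
```

```bash
python3 -c "
from h import *
where();print(delta(.4977,.256,.10,-86.1))"
```

```text
t 6.75 [0.5176 0.1465 0.1177] rpy [ 1.794e+02  1.000e-01 -8.620e+01] F [0.9 0.8 0.4] w 0.0296 q6 -0.56
(array([-11.05,   1.24,   1.81]), array([ 0.6,  0.1, -0.1]))
```

Request:
move_arm --rows '[{"translation": [-3.5, 0.4, 0.5], "rot": [0, 0, 0], "hand": 0.9}, {"translation": [-7, 0.8, 1], "rot": [0, 0, 0], "hand": 0.9}, {"translation": [-10, 1.2, 1.5], "rot": [0, 0, 0], "hand": 0.9}, {"translation": [-11, 1.2, 1.8], "rot": [0, 0, 0], "hand": 0.9}, {"translation": [-11, 1.2, 1.8], "rot": [0, 0, 0], "hand": 0.9}, {"translation": [-11, 1.2, 1.8], "rot": [0, 0, 0], "hand": 0.9}]'

```text
t: 7.25
eef_pos: [0.4985, 0.2538, 0.0995]
ee_rot: [3.13, 0.001, -1.503]
force: [-0.0, 1.1, -0.6]
width: 0.0297
gripper_force: 25.0
```

```bash
python3 -c "
from h import *
where();print(delta(.4977,.256,.055,-86.1))"
```

```text
t 7.25 [0.4985 0.2538 0.0995] rpy [ 1.794e+02  1.000e-01 -8.610e+01] F [-0.   1.1 -0.6] w 0.0297 q6 -0.74
(array([-0.22,  0.02,  4.45]), array([ 0.6,  0.1, -0. ]))
```

Request:
move_arm --rows '[{"translation": [-0.2, 0, 2], "rot": [0.6, 0, 0], "hand": 0.9}, {"translation": [-0.2, 0, 4], "rot": [0.6, 0, 0], "hand": 0.9}, {"translation": [-0.2, 0, 5.0], "rot": [0.6, 0, 0], "hand": 0.9}, {"translation": [-0.2, 0, 5.2], "rot": [0.6, 0, 0], "hand": 0.9}, {"translation": [-0.2, 0, 5.2], "rot": [0.6, 0, 0], "hand": 0.9}, {"translation": [-0.2, 0, 5.2], "rot": [0.6, 0, 0], "hand": 0.9}]'

```text
t: 7.75
eef_pos: [0.4989, 0.2555, 0.0486]
ee_rot: [-3.141, 0.002, -1.505]
force: [-0.7, -0.1, -0.6]
width: 0.0299
gripper_force: 25.0
```

```bash
python3 -c "
from h import *
where();print(delta(.4977,.256,.0465,-86.1))"
```

```text
t 7.75 [0.4989 0.2555 0.0486] rpy [-1.80e+02  1.00e-01 -8.62e+01] F [-0.7 -0.1 -0.6] w 0.0299 q6 -0.75
(array([-0.06,  0.11,  0.21]), array([-0. ,  0.1, -0.1]))
```

No contact force. Now I ease down, release and go up to look.

Request:
move_arm --rows '[{"translation": [-0.05, 0.1, 0.2], "rot": [0, 0, 0], "hand": 0.9}, {"translation": [-0.05, 0.1, 0.2], "rot": [0, 0, 0], "hand": 0.9}, {"translation": [-0.05, 0.1, 0.2], "rot": [0, 0, 0], "hand": 0.45}, {"translation": [-0.05, 0.1, 0.2], "rot": [0, 0, 0], "hand": 0.45}, {"translation": [-0.05, 0.1, 0.2], "rot": [0, 0, 0], "hand": 0.45}, {"translation": [0, 0, -3], "rot": [0, 0, 0], "hand": 0.45}, {"translation": [0, 0, -7], "rot": [0, 0, 0], "hand": 0.3}, {"translation": [0, 0, -11], "rot": [0, 0, 0], "hand": 0.3}]'

```text
t: 8.42
eef_pos: [0.4976, 0.2549, 0.1586]
ee_rot: [3.14, -0.0, -1.504]
force: [1.2, 0.7, -0.2]
width: 0.0563
gripper_force: 0.0
```

```bash
python3 -c "
from h import *
where();print(delta(.53,.15,.34,0))"
```

```text
t 8.42 [0.4976 0.2549 0.1586] rpy [179.9  -0.  -86.2] F [ 1.2  0.7 -0.2] w 0.0563 q6 -0.76
(array([ 10.69,  -2.49, -18.14]), array([  0.1,   0.1, -86.2]))
```

Request:
move_arm --rows '[{"translation": [10.7, -2.5, -18], "rot": [0, 0, -86.2], "hand": 0}, {"translation": [10.7, -2.5, -18], "rot": [0, 0, -86.2], "hand": 0}, {"translation": [10.7, -2.5, -18], "rot": [0, 0, -86.2], "hand": 0}, {"translation": [10.7, -2.5, -18], "rot": [0, 0, -86.2], "hand": 0}, {"translation": [10.7, -2.5, -18], "rot": [0, 0, -86.2], "hand": 0}, {"translation": [10.7, -2.5, -18], "rot": [0, 0, -86.2], "hand": 0}, {"translation": [10.7, -2.5, -18], "rot": [0, 0, -86.2], "hand": 0}, {"translation": [10.7, -2.5, -18], "rot": [0, 0, -86.2], "hand": 0}]'

```text
t: 9.08
eef_pos: [0.5305, 0.1497, 0.3389]
ee_rot: [-3.138, 0.0, -0.499]
force: [-0.5, 0.8, -1.3]
width: 0.0877
gripper_force: 0.0
```

Request:
move_arm --rows '[{"translation": [0, 0, 0], "rot": [0, 0, -29], "hand": 0}, {"translation": [0, 0, 0], "rot": [0, 0, -29], "hand": 0}, {"translation": [0, 0, 0], "rot": [0, 0, -29], "hand": 0}, {"translation": [0, 0, 0], "rot": [0, 0, -29], "hand": 0}, {"translation": [0, 0, 0], "rot": [0, 0, -29], "hand": 0}, {"translation": [0, 0, 0], "rot": [0, 0, -29], "hand": 0}, {"translation": [0, 0, 0], "rot": [0, 0, -29], "hand": 0}]'

```text
t: 9.67
eef_pos: [0.5303, 0.1502, 0.3378]
ee_rot: [-3.14, 0.0, -0.002]
force: [-0.8, -0.4, 0.6]
width: 0.0878
gripper_force: 0.0
```

```bash
cat >> nest.py <<'E'
def comp(f,box,z0,z1):
    P,_=hmap(f,*box);q=P[(P[:,2]>z0)&(P[:,2]<z1)]
    from scipy.spatial import cKDTree
    k=cKDTree(q[:,:2]).query_ball_point(q[:,:2],.004,return_length=True);return q[k>=8]
E
python3 - <<'E'
from nest import *
where();p,T=campose('wrist');im,d=arm.grab_frame('wrist');save('w4',im);np.savez('w4',im=im,d=d,T=T)
P,I=hmap('w4.npz',.42,.80,-.08,.4)
h,e=np.histogram(P[:,2],bins=np.arange(-.005,.07,.001));print([(round(a*1000),int(c)) for a,c in zip(e,h) if c>150])
for n,b in dict(sq=(.56,.70,.17,.37),short=(.56,.71,-.05,.15)).items():
    q=comp('w4.npz',b,.0305,.0365);print(n,len(q),rect(q))
q=comp('w4.npz',(.44,.58,-.05,.128),.0475,.053);print('sprung rim',len(q),rect(q))
q=comp('w4.npz',(.44,.56,.155,.37),.0375,.045);print('narrow blank',len(q),rect(q), np.median(q[:,2]))
print(delta(.4609,-.3739,.12,-110.5))
E
```

```text
t 9.67 [0.5303 0.1502 0.3378] rpy [-1.799e+02  0.000e+00 -1.000e-01] F [-0.8 -0.4  0.6] w 0.0878 q6 0.94
[(-4, 614), (-3, 3442), (-2, 6511), (-1, 3918), (0, 870), (14, 337), (15, 1637), (16, 3020), (17, 1923), (18, 434), (19, 219), (20, 920), (21, 1742), (22, 948), (23, 1079), (24, 5712), (25, 11548), (26, 7401), (27, 1684), (28, 585), (29, 414), (30, 370), (31, 461), (32, 1214), (33, 2123), (34, 1137), (35, 244), (38, 158), (39, 666), (40, 1087), (41, 734), (42, 891), (43, 1616), (44, 1010), (45, 272), (46, 160), (48, 210), (49, 436), (50, 768), (51, 371)]
sq 1543 ((615.4297485351562, 265.66082763671875), (91.90109252929688, 92.57001495361328), 3.837730646133423)
short 1773 ((637.0431518554688, 32.72168731689453), (96.85209655761719, 196.2779083251953), 15.880363464355469)
sprung rim 1744 ((511.95050048828125, 49.90678405761719), (73.66557312011719, 148.18197631835938), 3.805142641067505)
narrow blank 2310 ((497.480712890625, 257.9053955078125), (30.51477813720703, 160.63307189941406), 4.167141437530518) 0.04047972243661918
(array([-6.87, 52.45, 21.7 ]), array([-1.000e-01,  1.000e-01,  1.104e+02]))
```

View pics/w4.png

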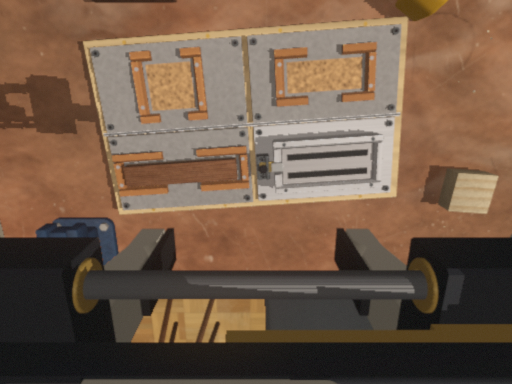

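Narrow is seated: it's centred in its pocket with its top at 40.5 mm as expected. The short nest fit picked up outliers, so I refit it while moving on to the square blank.

Request:
move_arm --rows '[{"translation": [-6.8, 32.4, 20], "rot": [0, 0, 93.9], "hand": 0}, {"translation": [-6.8, 32.4, 20], "rot": [0, 0, 93.9], "hand": 0}, {"translation": [-6.8, 32.4, 20], "rot": [0, 0, 93.9], "hand": 0}, {"translation": [-6.8, 32.4, 20], "rot": [0, 0, 93.9], "hand": 0}, {"translation": [-6.8, 32.4, 20], "rot": [0, 0, 93.9], "hand": 0}, {"translation": [-6.8, 32.4, 20], "rot": [0, 0, 93.9], "hand": 0}, {"translation": [-6.8, 32.4, 20], "rot": [0, 0, 93.9], "hand": 0}, {"translation": [-6.8, 32.4, 20], "rot": [0, 0, 93.9], "hand": 0}]'

```text
t: 10.38
eef_pos: [0.4717, -0.1304, 0.1645]
ee_rot: [-3.14, 0.001, -1.006]
force: [1.7, 0.1, 0.5]
width: 0.088
gripper_force: 0.0
```

```bash
python3 -c "
from nest import *
q=comp('w4.npz',(.565,.69,-.03,.135),.0305,.0365)
c0=np.median(q[:,:2],0);print('short',c0,rect(q))
x,y=np.cos(np.radians(3.85)),np.sin(np.radians(3.85));ax=np.array([x,y]);ay=np.array([-y,x])
for a in(ax,ay): print(np.percentile(q[:,:2]@a,[0,1,99,100]))
where();print(delta(.4626,-.1737,.08,-94))"
```

```text
short [0.63290004 0.03425258] ((629.64599609375, 57.93971633911133), (71.95511627197266, 132.43641662597656), 3.9230008125305176)
[0.59605685 0.59651062 0.66773803 0.6681586 ]
[-0.05064328 -0.04967989  0.08146525  0.08173891]
t 10.38 [ 0.4717 -0.1304  0.1645] rpy [-179.9    0.   -57.7] F [1.7 0.1 0.5] w 0.088 q6 0.43
(array([3.18, 3.1 , 8.44]), array([-0.1,  0.1, 36.3]))
```

Short nest is at (.6296,.0579). The refit size of 72 x 132 matches.

Request:
move_arm --rows '[{"translation": [3.2, 3.1, 4], "rot": [0, 0, 36.3], "hand": 0}, {"translation": [3.2, 3.1, 8], "rot": [0, 0, 36.3], "hand": 0}, {"translation": [3.2, 3.1, 8.4], "rot": [0, 0, 36.3], "hand": 0}, {"translation": [3.2, 3.1, 8.4], "rot": [0, 0, 36.3], "hand": 0}, {"translation": [3.2, 3.1, 8.4], "rot": [0, 0, 36.3], "hand": 0}, {"translation": [3.2, 3.1, 8.4], "rot": [0, 0, 36.3], "hand": 0}, {"translation": [3.2, 3.1, 8.4], "rot": [0, 0, 36.3], "hand": 0}, {"translation": [3.2, 3.1, 8.4], "rot": [0, 0, 36.3], "hand": 0}]'

```text
t: 11.05
eef_pos: [0.4639, -0.1724, 0.0812]
ee_rot: [-3.141, 0.001, -1.628]
force: [-0.1, 0.0, -0.2]
width: 0.0874
gripper_force: 0.0
```

```bash
python3 -c "
from h import *
where();print(delta(.4626,-.1737,.022,-94))"
```

```text
t 11.05 [ 0.4639 -0.1724  0.0812] rpy [-1.80e+02  1.00e-01 -9.33e+01] F [-0.1  0.  -0.2] w 0.0874 q6 -0.1
(array([0.15, 0.12, 5.92]), array([-0. ,  0.1,  0.7]))
```

Request:
move_arm --rows '[{"translation": [0.1, 0.1, 3], "rot": [0, 0, 0.7], "hand": 0}, {"translation": [0.1, 0.1, 5.9], "rot": [0, 0, 0.7], "hand": 0}, {"translation": [0.1, 0.1, 5.9], "rot": [0, 0, 0.7], "hand": 0}, {"translation": [0.1, 0.1, 5.9], "rot": [0, 0, 0.7], "hand": 0}, {"translation": [0.1, 0.1, 5.9], "rot": [0, 0, 0.7], "hand": 0.8}, {"translation": [0.1, 0.1, 5.9], "rot": [0, 0, 0.7], "hand": 0.8}, {"translation": [0.1, 0.1, 5.9], "rot": [0, 0, 0.7], "hand": 0.8}, {"translation": [0.1, 0.1, 5.9], "rot": [0, 0, 0.7], "hand": 0.8}]'

```text
t: 11.72
eef_pos: [0.4633, -0.1733, 0.0231]
ee_rot: [-3.14, 0.002, -1.643]
force: [-0.0, 0.5, 0.7]
width: 0.0665
gripper_force: 0.0
```

Request:
move_arm --rows '[{"translation": [0, 0, 0], "rot": [0, 0, 0], "hand": 0.8}, {"translation": [0, 0, 0], "rot": [0, 0, 0], "hand": 0.8}, {"translation": [0, 0, -3], "rot": [0, 0, 0], "hand": 0.8}, {"translation": [0, 0, -6], "rot": [0, 0, 0], "hand": 0.8}, {"translation": [0, 0, -10], "rot": [0, 0, 0], "hand": 0.8}, {"translation": [0, 0, -10], "rot": [0, 0, 0], "hand": 0.8}, {"translation": [0, 0, -10], "rot": [0, 0, 0], "hand": 0.8}]'

```text
t: 12.3
eef_pos: [0.4641, -0.1735, 0.1245]
ee_rot: [-3.136, 0.002, -1.643]
force: [-1.3, 0.3, -1.6]
width: 0.0597
gripper_force: 25.0
```

```bash
python3 -c "
from h import *
where();print(delta(.6154,.2657,.12,-86.15))"
```

```text
t 12.3 [ 0.4641 -0.1735  0.1245] rpy [-1.797e+02  1.000e-01 -9.420e+01] F [-1.3  0.3 -1.6] w 0.0597 q6 -0.11
(array([-44.9 , -11.89,   0.6 ]), array([-0.3,  0.1, -8. ]))
```

Request:
move_arm --rows '[{"translation": [-3, -1, 0], "rot": [0, 0, 0], "hand": 0.8}, {"translation": [-45, -12, 0.5], "rot": [0, 0, -8], "hand": 0.8}, {"translation": [-45, -12, 0.5], "rot": [0, 0, -8], "hand": 0.8}, {"translation": [-45, -12, 0.5], "rot": [0, 0, -8], "hand": 0.8}, {"translation": [-45, -12, 0.5], "rot": [0, 0, -8], "hand": 0.8}, {"translation": [-45, -12, 0.5], "rot": [0, 0, -8], "hand": 0.8}, {"translation": [-45, -12, 0.5], "rot": [0, 0, -8], "hand": 0.8}, {"translation": [-45, -12, 0.5], "rot": [0, 0, -8], "hand": 0.8}]'

```text
t: 12.97
eef_pos: [0.5684, 0.1336, 0.1178]
ee_rot: [3.14, 0.001, -1.504]
force: [1.3, -0.5, -0.8]
width: 0.0599
gripper_force: 25.0
```

```bash
python3 -c "
from h import *
where();print(delta(.6154,.2657,.10,-86.15))"
```

```text
t 12.97 [0.5684 0.1336 0.1178] rpy [ 1.799e+02  1.000e-01 -8.620e+01] F [ 1.3 -0.5 -0.8] w 0.0599 q6 -0.5
(array([-12.87,  -5.57,   1.78]), array([ 0.1,  0.1, -0. ]))
```

Request:
move_arm --rows '[{"translation": [-3.5, -1.5, 0.5], "rot": [0, 0, 0], "hand": 0.8}, {"translation": [-7, -3, 1], "rot": [0, 0, 0], "hand": 0.8}, {"translation": [-10, -4.4, 1.5], "rot": [0, 0, 0], "hand": 0.8}, {"translation": [-12.8, -5.6, 1.8], "rot": [0, 0, 0], "hand": 0.8}, {"translation": [-12.8, -5.6, 1.8], "rot": [0, 0, 0], "hand": 0.8}, {"translation": [-12.8, -5.6, 1.8], "rot": [0, 0, 0], "hand": 0.8}, {"translation": [-12.8, -5.6, 1.8], "rot": [0, 0, 0], "hand": 0.8}]'

```text
t: 13.55
eef_pos: [0.6153, 0.2627, 0.0996]
ee_rot: [3.139, 0.0, -1.504]
force: [-0.2, -0.3, 0.1]
width: 0.0602
gripper_force: 25.0
```

```bash
python3 -c "
from h import *
where();print(delta(.6154,.2657,.053,-86.15))"
```

```text
t 13.55 [0.6153 0.2627 0.0996] rpy [179.9   0.  -86.2] F [-0.2 -0.3  0.1] w 0.0602 q6 -0.63
(array([-0.3 , -0.04,  4.66]), array([ 0.1,  0. , -0. ]))
```

Request:
move_arm --rows '[{"translation": [-0.3, 0, 2], "rot": [0, 0, 0], "hand": 0.8}, {"translation": [-0.3, 0, 4], "rot": [0, 0, 0], "hand": 0.8}, {"translation": [-0.3, 0, 4.7], "rot": [0, 0, 0], "hand": 0.8}, {"translation": [-0.3, 0, 4.9], "rot": [0, 0, 0], "hand": 0.8}, {"translation": [-0.3, 0, 4.9], "rot": [0, 0, 0], "hand": 0.8}, {"translation": [-0.3, 0, 4.9], "rot": [0, 0, 0], "hand": 0.8}]'

```text
t: 14.05
eef_pos: [0.6166, 0.2661, 0.0532]
ee_rot: [-3.141, 0.002, -1.504]
force: [0.6, -0.5, -0.3]
width: 0.0598
gripper_force: 25.0
```

```bash
python3 -c "
from h import *
where();print(delta(.6154,.2657,.050,-86.15))"
```

```text
t 14.05 [0.6166 0.2661 0.0532] rpy [-1.799e+02  1.000e-01 -8.620e+01] F [ 0.6 -0.5 -0.3] w 0.0598 q6 -0.63
(array([0.03, 0.12, 0.32]), array([-0.1,  0.1, -0. ]))
```

Request:
move_arm --rows '[{"translation": [0, 0.1, 0.3], "rot": [0, 0, 0], "hand": 0.8}, {"translation": [0, 0.1, 0.3], "rot": [0, 0, 0], "hand": 0.8}, {"translation": [0, 0.1, 0.3], "rot": [0, 0, 0], "hand": 0.15}, {"translation": [0, 0.1, 0.3], "rot": [0, 0, 0], "hand": 0.15}, {"translation": [0, 0.1, 0.3], "rot": [0, 0, 0], "hand": 0.15}, {"translation": [0, 0, -3], "rot": [0, 0, 0], "hand": 0.15}, {"translation": [0, 0, -7], "rot": [0, 0, 0], "hand": 0}, {"translation": [0, 0, -11], "rot": [0, 0, 0], "hand": 0}]'

```text
t: 14.72
eef_pos: [0.6155, 0.2656, 0.1626]
ee_rot: [3.139, -0.0, -1.504]
force: [1.7, 1.3, 0.1]
width: 0.0831
gripper_force: 0.0
```

```bash
python3 -c "
from h import *
where();print(delta(.5922,-.3699,.12,-64))"
```

```text
t 14.72 [0.6155 0.2656 0.1626] rpy [179.9  -0.  -86.2] F [1.7 1.3 0.1] w 0.0831 q6 -0.63
(array([63.25,  6.55,  4.29]), array([  0.1,   0. , -22.2]))
```

Request:
move_arm --rows '[{"translation": [63.2, 6.5, 3], "rot": [0, 0, 0], "hand": 0}, {"translation": [63.2, 6.5, 3], "rot": [0, 0, 0], "hand": 0}, {"translation": [63.2, 6.5, 3], "rot": [0, 0, 0], "hand": 0}, {"translation": [63.2, 6.5, 3], "rot": [0, 0, 0], "hand": 0}, {"translation": [63.2, 6.5, 3], "rot": [0, 0, 0], "hand": 0}, {"translation": [63.2, 6.5, 3], "rot": [0, 0, 0], "hand": 0}, {"translation": [63.2, 6.5, 3], "rot": [0, 0, 0], "hand": 0}, {"translation": [63.2, 6.5, 3], "rot": [0, 0, 0], "hand": 0}]'

```text
t: 15.38
eef_pos: [0.6038, -0.0684, 0.1463]
ee_rot: [-3.141, 0.002, -1.504]
force: [0.7, -1.0, -0.1]
width: 0.0874
gripper_force: 0.0
```

```bash
python3 -c "
from h import *
where();print(delta(.5922,-.3699,.12,-64))"
```

```text
t 15.38 [ 0.6038 -0.0684  0.1463] rpy [-1.80e+02  1.00e-01 -8.62e+01] F [ 0.7 -1.  -0.1] w 0.0874 q6 -0.14
(array([30.01,  3.18,  2.59]), array([ -0.1,   0.1, -22.2]))
```

Request:
move_arm --rows '[{"translation": [30, 3.2, 2.6], "rot": [0, 0, -22.2], "hand": 0}, {"translation": [30, 3.2, 2.6], "rot": [0, 0, -22.2], "hand": 0}, {"translation": [30, 3.2, 2.6], "rot": [0, 0, -22.2], "hand": 0}, {"translation": [30, 3.2, 2.6], "rot": [0, 0, -22.2], "hand": 0}, {"translation": [30, 3.2, 2.6], "rot": [0, 0, -22.2], "hand": 0}, {"translation": [30, 3.2, 2.6], "rot": [0, 0, -22.2], "hand": 0}, {"translation": [30, 3.2, 2.6], "rot": [0, 0, -22.2], "hand": 0}, {"translation": [30, 3.2, 2.6], "rot": [0, 0, -22.2], "hand": 0}]'

```text
t: 16.05
eef_pos: [0.5911, -0.3724, 0.1188]
ee_rot: [3.141, 0.001, -1.119]
force: [0.4, -0.2, 0.3]
width: 0.0877
gripper_force: 0.0
```

Request:
move_arm --rows '[{"translation": [0, 0, 3], "rot": [0, 0, 0], "hand": 0}, {"translation": [0, 0, 3], "rot": [0, 0, 0], "hand": 0}, {"translation": [0, 0, 3], "rot": [0, 0, 0], "hand": 0}, {"translation": [0, 0, 3], "rot": [0, 0, 0], "hand": 0}]'

```text
t: 16.38
eef_pos: [0.5926, -0.3677, 0.0904]
ee_rot: [-3.141, 0.001, -1.116]
force: [0.2, 0.3, 0.3]
width: 0.0876
gripper_force: 0.0
```

```bash
python3 -c "
from h import *
where();print(delta(.5922,-.3699,.026,-64))"
```

```text
t 16.38 [ 0.5926 -0.3677  0.0904] rpy [-1.80e+02  1.00e-01 -6.39e+01] F [0.2 0.3 0.3] w 0.0876 q6 0.73
(array([0.19, 0.13, 6.44]), array([-0. ,  0.1,  0.1]))
```

Request:
move_arm --rows '[{"translation": [0.1, 0.1, 3], "rot": [0, 0, 0], "hand": 0}, {"translation": [0.1, 0.1, 6.4], "rot": [0, 0, 0], "hand": 0}, {"translation": [0.1, 0.1, 6.4], "rot": [0, 0, 0], "hand": 0}, {"translation": [0.1, 0.1, 6.4], "rot": [0, 0, 0], "hand": 0}, {"translation": [0.1, 0.1, 6.4], "rot": [0, 0, 0], "hand": 0.9}, {"translation": [0.1, 0.1, 6.4], "rot": [0, 0, 0], "hand": 0.9}, {"translation": [0.1, 0.1, 6.4], "rot": [0, 0, 0], "hand": 0.9}, {"translation": [0.1, 0.1, 6.4], "rot": [0, 0, 0], "hand": 0.9}]'

```text
t: 17.05
eef_pos: [0.5926, -0.3694, 0.0274]
ee_rot: [-3.139, -0.0, -1.116]
force: [-0.6, -0.7, 0.1]
width: 0.0665
gripper_force: 0.0
```

Request:
move_arm --rows '[{"translation": [0, 0, 0], "rot": [0, 0, 0], "hand": 0.9}, {"translation": [0, 0, 0], "rot": [0, 0, 0], "hand": 0.9}, {"translation": [0, 0, 0], "rot": [0, 0, 0], "hand": 0.9}, {"translation": [0, 0, 0], "rot": [0, 0, 0], "hand": 0.9}]'

```text
t: 17.38
eef_pos: [0.5917, -0.3693, 0.0256]
ee_rot: [-3.141, 0.001, -1.117]
force: [-0.5, -0.7, 0.5]
width: 0.0399
gripper_force: 7.4
```

Request:
move_arm --rows '[{"translation": [0, 0, -3], "rot": [0, 0, 0], "hand": 0.9}, {"translation": [0, 0, -6], "rot": [0, 0, 0], "hand": 0.9}, {"translation": [0, 0, -10], "rot": [0, 0, 0], "hand": 0.9}, {"translation": [0, 0, -10], "rot": [0, 0, 0], "hand": 0.9}, {"translation": [0, 0, -10], "rot": [0, 0, 0], "hand": 0.9}]'

```text
t: 17.8
eef_pos: [0.5934, -0.37, 0.1288]
ee_rot: [-3.137, -0.003, -1.116]
force: [-0.6, 0.1, -2.1]
width: 0.0399
gripper_force: 25.0
```

```bash
python3 -c "
from h import *
where();print(delta(.6296,.0579,.12,-86.1))"
```

```text
t 17.8 [ 0.5934 -0.37    0.1288] rpy [-179.7   -0.2  -64. ] F [-0.6  0.1 -2.1] w 0.0399 q6 0.74
(array([-36.86, -22.03,   0.88]), array([-0.3, -0.1, 22.1]))
```

Request:
move_arm --rows '[{"translation": [-3, -2, 0], "rot": [0, 0, 3], "hand": 0.9}, {"translation": [-37, -22, 0.8], "rot": [0, 0, 22.1], "hand": 0.9}, {"translation": [-37, -22, 0.8], "rot": [0, 0, 22.1], "hand": 0.9}, {"translation": [-37, -22, 0.8], "rot": [0, 0, 22.1], "hand": 0.9}, {"translation": [-37, -22, 0.8], "rot": [0, 0, 22.1], "hand": 0.9}, {"translation": [-37, -22, 0.8], "rot": [0, 0, 22.1], "hand": 0.9}, {"translation": [-37, -22, 0.8], "rot": [0, 0, 22.1], "hand": 0.9}, {"translation": [-37, -22, 0.8], "rot": [0, 0, 22.1], "hand": 0.9}]'

```text
t: 18.47
eef_pos: [0.618, -0.0438, 0.119]
ee_rot: [3.14, 0.001, -1.503]
force: [1.2, -0.3, -1.5]
width: 0.0398
gripper_force: 25.0
```

```bash
python3 -c "
from h import *
where();print(delta(.6296,.0579,.10,-86.1))"
```

```text
t 18.47 [ 0.618  -0.0438  0.119 ] rpy [ 1.799e+02  1.000e-01 -8.610e+01] F [ 1.2 -0.3 -1.5] w 0.0398 q6 -0.17
(array([-10.07,  -1.85,   1.91]), array([0.1, 0.1, 0. ]))
```

Request:
move_arm --rows '[{"translation": [-3.5, -0.6, 0.5], "rot": [0, 0, 0], "hand": 0.9}, {"translation": [-7, -1.2, 1], "rot": [0, 0, 0], "hand": 0.9}, {"translation": [-10, -1.85, 1.9], "rot": [0, 0, 0], "hand": 0.9}, {"translation": [-10, -1.85, 1.9], "rot": [0, 0, 0], "hand": 0.9}, {"translation": [-10, -1.85, 1.9], "rot": [0, 0, 0], "hand": 0.9}, {"translation": [-10, -1.85, 1.9], "rot": [0, 0, 0], "hand": 0.9}, {"translation": [-10, -1.85, 1.9], "rot": [0, 0, 0], "hand": 0.9}]'

```text
t: 19.05
eef_pos: [0.6302, 0.0545, 0.1008]
ee_rot: [3.141, 0.001, -1.503]
force: [-0.4, 0.1, -0.4]
width: 0.0396
gripper_force: 25.0
```

```bash
python3 -c "
from h import *
where();print(delta(.6296,.0579,.058,-86.1))"
```

```text
t 19.05 [0.6302 0.0545 0.1008] rpy [ 1.799e+02  1.000e-01 -8.610e+01] F [-0.4  0.1 -0.4] w 0.0396 q6 -0.32
(array([-0.34,  0.03,  4.28]), array([ 0.1,  0.1, -0. ]))
```

Request:
move_arm --rows '[{"translation": [-0.3, 0, 2], "rot": [0, 0, 0], "hand": 0.9}, {"translation": [-0.3, 0, 4], "rot": [0, 0, 0], "hand": 0.9}, {"translation": [-0.3, 0, 4.4], "rot": [0, 0, 0], "hand": 0.9}, {"translation": [-0.3, 0, 4.5], "rot": [0, 0, 0], "hand": 0.9}, {"translation": [-0.3, 0, 4.5], "rot": [0, 0, 0], "hand": 0.9}, {"translation": [-0.3, 0, 4.5], "rot": [0, 0, 0], "hand": 0.9}]'

```text
t: 19.55
eef_pos: [0.6311, 0.058, 0.0574]
ee_rot: [-3.14, 0.002, -1.503]
force: [-0.4, -0.6, -1.4]
width: 0.0398
gripper_force: 25.0
```

```bash
python3 -c "
from h import *
where();print(delta(.6296,.0579,.054,-86.1))"
```

```text
t 19.55 [0.6311 0.058  0.0574] rpy [-1.799e+02  1.000e-01 -8.610e+01] F [-0.4 -0.6 -1.4] w 0.0398 q6 -0.33
(array([0.  , 0.15, 0.34]), array([-0.1,  0.1, -0. ]))
```

Request:
move_arm --rows '[{"translation": [0, 0.15, 0.3], "rot": [0, 0, 0], "hand": 0.9}, {"translation": [0, 0.15, 0.3], "rot": [0, 0, 0], "hand": 0.9}, {"translation": [0, 0.15, 0.3], "rot": [0, 0, 0], "hand": 0.35}, {"translation": [0, 0.15, 0.3], "rot": [0, 0, 0], "hand": 0.35}, {"translation": [0, 0.15, 0.3], "rot": [0, 0, 0], "hand": 0.35}, {"translation": [0, 0, -3], "rot": [0, 0, 0], "hand": 0.35}, {"translation": [0, 0, -7], "rot": [0, 0, 0], "hand": 0.2}, {"translation": [0, 0, -10], "rot": [0, 0, 0], "hand": 0.2}]'

```text
t: 20.22
eef_pos: [0.6309, 0.0582, 0.1588]
ee_rot: [-3.141, 0.001, -1.502]
force: [0.2, 0.3, 0.6]
width: 0.0657
gripper_force: 0.0
```

```bash
python3 -c "
from h import *
where();print(delta(.4609,-.3739,.12,-110.5))"
```

```text
t 20.22 [0.6309 0.0582 0.1588] rpy [-1.799e+02  1.000e-01 -8.600e+01] F [0.2 0.3 0.6] w 0.0657 q6 -0.33
(array([41.94, 19.94,  3.82]), array([-0. ,  0.1, 24.5]))
```

Request:
move_arm --rows '[{"translation": [42, 20, 3], "rot": [0, 0, 24.5], "hand": 0.1}, {"translation": [42, 20, 3], "rot": [0, 0, 24.5], "hand": 0.1}, {"translation": [42, 20, 3], "rot": [0, 0, 24.5], "hand": 0.1}, {"translation": [42, 20, 3], "rot": [0, 0, 24.5], "hand": 0.1}, {"translation": [42, 20, 3], "rot": [0, 0, 24.5], "hand": 0.1}, {"translation": [42, 20, 3], "rot": [0, 0, 24.5], "hand": 0.1}, {"translation": [42, 20, 3], "rot": [0, 0, 24.5], "hand": 0.1}, {"translation": [42, 20, 3], "rot": [0, 0, 24.5], "hand": 0.1}]'

```text
t: 20.88
eef_pos: [0.5074, -0.2527, 0.1348]
ee_rot: [-3.141, 0.001, -1.929]
force: [1.0, -0.0, 0.8]
width: 0.0789
gripper_force: 0.0
```

```bash
python3 -c "
from h import *
where();print(delta(.4609,-.3739,.10,-110.5))"
```

```text
t 20.88 [ 0.5074 -0.2527  0.1348] rpy [-1.800e+02  1.000e-01 -1.105e+02] F [ 1.  -0.   0.8] w 0.0789 q6 -0.24
(array([12.98,  0.1 ,  3.46]), array([-0. ,  0.1, -0. ]))
```

Request:
move_arm --rows '[{"translation": [4, 0, 1], "rot": [0, 0, 0], "hand": 0.1}, {"translation": [8, 0, 2], "rot": [0, 0, 0], "hand": 0.1}, {"translation": [12, 0.1, 3], "rot": [0, 0, 0], "hand": 0.1}, {"translation": [13, 0.1, 3.5], "rot": [0, 0, 0], "hand": 0.1}, {"translation": [13, 0.1, 3.5], "rot": [0, 0, 0], "hand": 0.1}, {"translation": [13, 0.1, 3.5], "rot": [0, 0, 0], "hand": 0.1}, {"translation": [13, 0.1, 3.5], "rot": [0, 0, 0], "hand": 0.1}]'

```text
t: 21.47
eef_pos: [0.462, -0.3721, 0.0996]
ee_rot: [3.141, 0.001, -1.93]
force: [0.6, 0.4, 0.4]
width: 0.079
gripper_force: 0.0
```

```bash
python3 -c "
from h import *
where();print(delta(.4609,-.3739,.0245,-110.5))"
```

```text
t 21.47 [ 0.462  -0.3721  0.0996] rpy [ 1.800e+02  1.000e-01 -1.106e+02] F [0.6 0.4 0.4] w 0.079 q6 -0.01
(array([0.21, 0.04, 7.51]), array([ 0. ,  0.1, -0.1]))
```

Request:
move_arm --rows '[{"translation": [0.2, 0, 4], "rot": [0, 0, 0], "hand": 0.1}, {"translation": [0.2, 0, 7.5], "rot": [0, 0, 0], "hand": 0.1}, {"translation": [0.2, 0, 7.5], "rot": [0, 0, 0], "hand": 0.1}, {"translation": [0.2, 0, 7.5], "rot": [0, 0, 0], "hand": 0.1}, {"translation": [0.2, 0, 7.5], "rot": [0, 0, 0], "hand": 0.1}, {"translation": [0.2, 0, 7.5], "rot": [0, 0, 0], "hand": 0.9}, {"translation": [0.2, 0, 7.5], "rot": [0, 0, 0], "hand": 0.9}, {"translation": [0.2, 0, 7.5], "rot": [0, 0, 0], "hand": 0.9}]'

```text
t: 22.13
eef_pos: [0.4619, -0.3745, 0.026]
ee_rot: [-3.139, 0.001, -1.93]
force: [0.6, -0.1, 0.3]
width: 0.0645
gripper_force: 0.0
```

Request:
move_arm --rows '[{"translation": [0, 0, 0], "rot": [0, 0, 0], "hand": 0.9}, {"translation": [0, 0, 0], "rot": [0, 0, 0], "hand": 0.9}, {"translation": [0, 0, 0], "rot": [0, 0, 0], "hand": 0.9}, {"translation": [0, 0, 0], "rot": [0, 0, 0], "hand": 0.9}]'

```text
t: 22.47
eef_pos: [0.4609, -0.3743, 0.0246]
ee_rot: [3.141, 0.001, -1.93]
force: [-0.5, 1.4, 4.6]
width: 0.045
gripper_force: 25.0
```

Request:
move_arm --rows '[{"translation": [0, 0, -3], "rot": [0, 0, 0], "hand": 0.9}, {"translation": [0, 0, -6], "rot": [0, 0, 0], "hand": 0.9}, {"translation": [0, 0, -10], "rot": [0, 0, 0], "hand": 0.9}, {"translation": [0, 0, -10], "rot": [0, 0, 0], "hand": 0.9}, {"translation": [0, 0, -10], "rot": [0, 0, 0], "hand": 0.9}]'

```text
t: 22.88
eef_pos: [0.4623, -0.375, 0.1268]
ee_rot: [-3.137, 0.001, -1.93]
force: [-0.7, -0.2, -1.9]
width: 0.0449
gripper_force: 25.0
```

```bash
python3 -c "
from h import *
where();print(delta(.5119,.05,.125,-86.15))"
```

```text
t 22.88 [ 0.4623 -0.375   0.1268] rpy [-1.797e+02  1.000e-01 -1.106e+02] F [-0.7 -0.2 -1.9] w 0.0449 q6 -0.0
(array([-41.53,  10.3 ,   0.18]), array([ -0.3,   0. , -24.4]))
```

Request:
move_arm --rows '[{"translation": [-3, 1, 0], "rot": [0, 0, -3], "hand": 0.9}, {"translation": [-41.5, 10.3, 0], "rot": [0, 0, -24.4], "hand": 0.9}, {"translation": [-41.5, 10.3, 0], "rot": [0, 0, -24.4], "hand": 0.9}, {"translation": [-41.5, 10.3, 0], "rot": [0, 0, -24.4], "hand": 0.9}, {"translation": [-41.5, 10.3, 0], "rot": [0, 0, -24.4], "hand": 0.9}, {"translation": [-41.5, 10.3, 0], "rot": [0, 0, -24.4], "hand": 0.9}, {"translation": [-41.5, 10.3, 0], "rot": [0, 0, -24.4], "hand": 0.9}, {"translation": [-41.5, 10.3, 0], "rot": [0, 0, -24.4], "hand": 0.9}]'

```text
t: 23.55
eef_pos: [0.4966, -0.0514, 0.1236]
ee_rot: [3.14, 0.001, -1.504]
force: [1.2, -0.7, -0.8]
width: 0.0446
gripper_force: 25.0
```

```bash
python3 -c "
from h import *
where();print(delta(.5119,.05,.11,-86.15))"
```

```text
t 23.55 [ 0.4966 -0.0514  0.1236] rpy [ 1.799e+02  1.000e-01 -8.620e+01] F [ 1.2 -0.7 -0.8] w 0.0446 q6 -0.22
(array([-10.02,  -2.21,   1.37]), array([ 0.1,  0.1, -0. ]))
```

Request:
move_arm --rows '[{"translation": [-3.5, -0.7, 0.5], "rot": [0, 0, 0], "hand": 0.9}, {"translation": [-7, -1.4, 1], "rot": [0, 0, 0], "hand": 0.9}, {"translation": [-10, -2.2, 1.4], "rot": [0, 0, 0], "hand": 0.9}, {"translation": [-10, -2.2, 1.4], "rot": [0, 0, 0], "hand": 0.9}, {"translation": [-10, -2.2, 1.4], "rot": [0, 0, 0], "hand": 0.9}, {"translation": [-10, -2.2, 1.4], "rot": [0, 0, 0], "hand": 0.9}, {"translation": [-10, -2.2, 1.4], "rot": [0, 0, 0], "hand": 0.9}]'

```text
t: 24.13
eef_pos: [0.5122, 0.0471, 0.1103]
ee_rot: [3.14, 0.001, -1.505]
force: [0.6, -0.7, -0.7]
width: 0.0448
gripper_force: 25.0
```

```bash
python3 -c "
from h import *
where();print(delta(.5119,.05,.0725,-86.15))"
```

```text
t 24.13 [0.5122 0.0471 0.1103] rpy [ 1.799e+02  1.000e-01 -8.620e+01] F [ 0.6 -0.7 -0.7] w 0.0448 q6 -0.41
(array([-0.29,  0.01,  3.78]), array([ 0.1,  0.1, -0.1]))
```

Request:
move_arm --rows '[{"translation": [-0.3, 0, 2], "rot": [0, 0, 0], "hand": 0.9}, {"translation": [-0.3, 0, 3.6], "rot": [0, 0, 0], "hand": 0.9}, {"translation": [-0.3, 0, 3.8], "rot": [0, 0, 0], "hand": 0.9}, {"translation": [-0.3, 0, 3.8], "rot": [0, 0, 0], "hand": 0.9}, {"translation": [-0.3, 0, 3.8], "rot": [0, 0, 0], "hand": 0.9}, {"translation": [-0.3, 0, 3.8], "rot": [0, 0, 0], "hand": 0.9}]'

```text
t: 24.63
eef_pos: [0.5133, 0.0508, 0.0738]
ee_rot: [-3.14, 0.002, -1.505]
force: [0.2, -0.0, -1.2]
width: 0.0449
gripper_force: 25.0
```

```bash
python3 -c "
from h import *
where();print(delta(.5119,.05,.070,-86.15))"
```

```text
t 24.63 [0.5133 0.0508 0.0738] rpy [-1.799e+02  1.000e-01 -8.620e+01] F [ 0.2 -0.  -1.2] w 0.0449 q6 -0.41
(array([0.07, 0.15, 0.38]), array([-0.1,  0.1, -0.1]))
```

Request:
move_arm --rows '[{"translation": [0.05, 0.15, 0.35], "rot": [0, 0, 0], "hand": 0.9}, {"translation": [0.05, 0.15, 0.35], "rot": [0, 0, 0], "hand": 0.9}, {"translation": [0.05, 0.15, 0.35], "rot": [0, 0, 0], "hand": 0.9}]'

```text
t: 24.88
eef_pos: [0.5113, 0.0505, 0.0697]
ee_rot: [-3.141, 0.002, -1.504]
force: [-0.0, 0.3, -0.6]
width: 0.0448
gripper_force: 25.0
```

Request:
move_arm --rows '[{"translation": [0, 0, 0], "rot": [0, 0, 0], "hand": 0.35}, {"translation": [0, 0, 0], "rot": [0, 0, 0], "hand": 0.35}, {"translation": [0, 0, 0], "rot": [0, 0, 0], "hand": 0.35}, {"translation": [0, 0, -3], "rot": [0, 0, 0], "hand": 0.35}, {"translation": [0, 0, -7], "rot": [0, 0, 0], "hand": 0.35}, {"translation": [0, 0, -7], "rot": [0, 0, 0], "hand": 0.6}, {"translation": [0, 0, -7], "rot": [0, 0, 0], "hand": 1}]'

```text
t: 25.47
eef_pos: [0.5128, 0.0511, 0.1418]
ee_rot: [-3.137, 0.003, -1.504]
force: [-0.2, -0.3, 0.2]
width: 0.0488
gripper_force: 0.0
```

```bash
python3 -c "
from nest import *
where();print(delta(.5119,.05,.15,-86.15))"
```

```text
t 25.47 [0.5128 0.0511 0.1418] rpy [-179.7    0.2  -86.2] F [-0.2 -0.3  0.2] w 0.0488 q6 -0.41
(array([ 0.1 ,  0.1 , -0.82]), array([-0.3,  0.2, -0. ]))
```

Request:
move_arm --rows '[{"translation": [-12, -4, -14], "rot": [0, 0, 0], "hand": 1}, {"translation": [-12, -4, -14], "rot": [0, 0, 0], "hand": 1}, {"translation": [-12, -4, -14], "rot": [0, 0, 0], "hand": 1}, {"translation": [-12, -4, -14], "rot": [0, 0, 0], "hand": 1}, {"translation": [-12, -4, -14], "rot": [0, 0, 0], "hand": 1}, {"translation": [-12, -4, -14], "rot": [0, 0, 0], "hand": 1}, {"translation": [-12, -4, -14], "rot": [0, 0, 0], "hand": 1}, {"translation": [-12, -4, -14], "rot": [0, 0, 0], "hand": 1}]'

```text
t: 26.13
eef_pos: [0.5423, 0.1722, 0.2778]
ee_rot: [3.139, 0.001, -1.504]
force: [-0.1, 0.2, -0.9]
width: 0.0012
gripper_force: 0.0
```

Run:
```python
from nest import *
where();p,T=campose('wrist');im,d=arm.grab_frame('wrist');save('w5',im);np.savez('w5',im=im,d=d,T=T)
for n,b,z in [('flat',(.44,.58,-.05,.128),(.060,.070)),('short',(.57,.69,-.03,.14),(.058,.075)),('square',(.56,.69,.18,.34),(.048,.065))]:
    q=comp('w5.npz',b,*z);print(n,len(q), len(q) and (rect(q),np.percentile(q[:,2],[5,50,95])))
P,_=hmap('w5.npz',.44,.70,-.05,.1);A=np.c_[P[:,:2],np.ones(len(P))]
q=comp('w5.npz',(.44,.58,-.05,.128),.060,.070)
print('tilt',np.degrees(np.linalg.lstsq(np.c_[q[:,:2]-q[:,:2].mean(0),np.ones(len(q))],q[:,2],rcond=None)[0][:2]))
print(delta(.5119,.05,.10,-86.15))
```

```text
t 26.13 [0.5423 0.1722 0.2778] rpy [179.8   0.  -86.2] F [-0.1  0.2 -0.9] w 0.0012 q6 -0.58
flat 4787 (((511.13531494140625, 56.957942962646484), (45.205284118652344, 104.7568359375), 4.020740032196045), array([0.06417688, 0.06552946, 0.06683061]))
short 3972 (((629.1162109375, 59.45942687988281), (40.88487243652344, 94.86613464355469), 3.853975534439087), array([0.06397063, 0.06549453, 0.06683284]))
square 1134 (((616.2958374023438, 249.15003967285156), (60.01743698120117, 28.863431930541992), 3.915336847305298), array([0.05130081, 0.05550003, 0.05669044]))
tilt [0.03423132 0.01435149]
(array([11.95,  3.79, 17.78]), array([ 0.2,  0. , -0.1]))
```

View pics/w5.png

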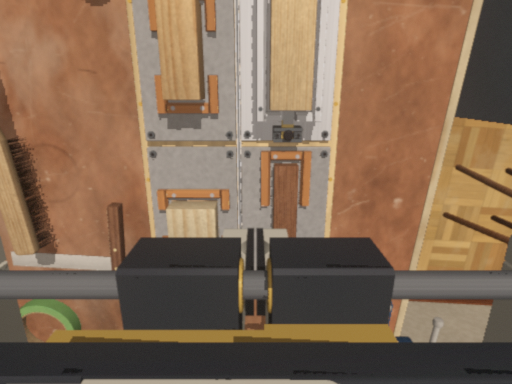

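Flat lies level on the pad inside the rim at (290,50). Short at (180,50) and square at (192,220) sit in their fences at the expected heights. Now the press.

Request:
move_arm --rows '[{"translation": [12, 3.8, 15], "rot": [0, 0, 0], "hand": 1}, {"translation": [12, 3.8, 15], "rot": [0, 0, 0], "hand": 1}, {"translation": [12, 3.8, 15], "rot": [0, 0, 0], "hand": 1}, {"translation": [12, 3.8, 15], "rot": [0, 0, 0], "hand": 1}, {"translation": [12, 3.8, 15], "rot": [0, 0, 0], "hand": 1}, {"translation": [12, 3.8, 17.8], "rot": [0, 0, 0], "hand": 1}, {"translation": [12, 3.8, 17.8], "rot": [0, 0, 0], "hand": 1}, {"translation": [12, 3.8, 17.8], "rot": [0, 0, 0], "hand": 1}]'

```text
t: 26.85
eef_pos: [0.5119, 0.0492, 0.1001]
ee_rot: [3.138, -0.0, -1.505]
force: [0.4, -0.2, 0.8]
width: 0.0004
gripper_force: 0.0
```

```bash
python3 -c "
from h import *
where();print(delta(.5119,.05,.081,-86.15))"
```

```text
t 26.85 [0.5119 0.0492 0.1001] rpy [179.8  -0.  -86.2] F [ 0.4 -0.2  0.8] w 0.0004 q6 -0.41
(array([-0.08, -0.01,  1.91]), array([ 0.2, -0. , -0.1]))
```

Request:
move_arm --rows '[{"translation": [-0.1, 0, 1.2], "rot": [0, 0, 0], "hand": 1}, {"translation": [-0.1, 0, 1.7], "rot": [0, 0, 0], "hand": 1}, {"translation": [-0.1, 0, 2.0], "rot": [0, 0, 0], "hand": 1}, {"translation": [-0.1, 0, 2.3], "rot": [0, 0, 0], "hand": 1}, {"translation": [-0.1, 0, 2.6], "rot": [0, 0, 0], "hand": 1}, {"translation": [-0.1, 0, 2.8], "rot": [0, 0, 0], "hand": 1}, {"translation": [-0.1, 0, 2.8], "rot": [0, 0, 0], "hand": 1}]'

```text
t: 27.43
eef_pos: [0.5138, 0.0519, 0.0749]
ee_rot: [-3.14, 0.002, -1.503]
force: [-4.4, 1.1, 11.1]
width: 0.0002
gripper_force: 5.3
```

```bash
python3 -c "
from h import *
where()"
```

```text
t 27.43 [0.5138 0.0519 0.0749] rpy [-1.799e+02  1.000e-01 -8.610e+01] F [-4.4  1.1 11.1] w 0.0002 q6 -0.41
```

Request:
move_arm --rows '[{"translation": [0, 0, 0.2], "rot": [0, 0, 0], "hand": 1}, {"translation": [0, 0, 0.3], "rot": [0, 0, 0], "hand": 1}, {"translation": [0, 0, 0.4], "rot": [0, 0, 0], "hand": 1}, {"translation": [0, 0, 0.4], "rot": [0, 0, 0], "hand": 1}, {"translation": [0, 0, 0.4], "rot": [0, 0, 0], "hand": 1}]'

```text
t: 27.85
eef_pos: [0.5138, 0.0519, 0.0708]
ee_rot: [-3.14, 0.002, -1.503]
force: [-1.6, -0.8, 6.9]
width: 0.0005
gripper_force: 3.8
```

```bash
python3 -c "
from h import *
where()"
```

```text
t 27.85 [0.5138 0.0519 0.0708] rpy [-1.799e+02  1.000e-01 -8.610e+01] F [-1.6 -0.8  6.9] w 0.0005 q6 -0.41
```

Request:
move_arm --rows '[{"translation": [0, 0, 0.1], "rot": [0, 0, 0], "hand": 1}, {"translation": [0, 0, 0.2], "rot": [0, 0, 0], "hand": 1}, {"translation": [0, 0, 0.2], "rot": [0, 0, 0], "hand": 1}, {"translation": [0, 0, 0.2], "rot": [0, 0, 0], "hand": 1}]'

```text
t: 28.18
eef_pos: [0.5138, 0.0519, 0.0688]
ee_rot: [-3.14, 0.002, -1.503]
force: [-2.4, -0.5, 7.8]
width: 0.0007
gripper_force: 4.1
```

Request:
move_arm --rows '[{"translation": [0, 0, 0.1], "rot": [0, 0, 0], "hand": 1}, {"translation": [0, 0, 0.1], "rot": [0, 0, 0], "hand": 1}, {"translation": [0, 0, 0.1], "rot": [0, 0, 0], "hand": 1}]'

```text
t: 28.43
eef_pos: [0.5139, 0.0519, 0.0682]
ee_rot: [-3.14, 0.002, -1.503]
force: [-4.7, 0.6, 12.0]
width: 0.0002
gripper_force: 6.2
```

Request:
move_arm --rows '[{"translation": [0, 0, 0.1], "rot": [0, 0, 0], "hand": 1}, {"translation": [0, 0, 0.15], "rot": [0, 0, 0], "hand": 1}, {"translation": [0, 0, 0.15], "rot": [0, 0, 0], "hand": 1}]'

```text
t: 28.68
eef_pos: [0.514, 0.052, 0.0681]
ee_rot: [-3.139, 0.001, -1.502]
force: [-9.0, -0.1, 28.8]
width: 0.0005
gripper_force: 13.6
```

Hard stop reached (force is rising steeply). I lift off and look.

Request:
move_arm --rows '[{"translation": [0, 0, -0.3], "rot": [0, 0, 0], "hand": 1}, {"translation": [0, 0, -0.8], "rot": [0, 0, 0], "hand": 1}, {"translation": [0, 0, -2], "rot": [0, 0, 0], "hand": 1}, {"translation": [0, 0, -5], "rot": [0, 0, 0], "hand": 1}, {"translation": [0, 0, -9], "rot": [0, 0, 0], "hand": 1}, {"translation": [0, 0, -9], "rot": [0, 0, 0], "hand": 1}]'

```text
t: 29.18
eef_pos: [0.5172, 0.0527, 0.1624]
ee_rot: [-3.131, 0.004, -1.502]
force: [1.3, 1.1, 0.3]
width: 0.0008
gripper_force: 0.0
```

```bash
python3 -c "
from h import *
where();print(delta(.53,.15,.34,0))"
```

```text
t 29.18 [0.5172 0.0527 0.1624] rpy [-179.4    0.2  -86.1] F [1.3 1.1 0.3] w 0.0008 q6 -0.41
(array([ -9.68,  -2.13, -17.71]), array([ -0.6,  -0.3, -86.1]))
```

Request:
move_arm --rows '[{"translation": [-9.7, -2, -17.7], "rot": [0, 0, -86.1], "hand": 1}, {"translation": [-9.7, -2, -17.7], "rot": [0, 0, -86.1], "hand": 1}, {"translation": [-9.7, -2, -17.7], "rot": [0, 0, -86.1], "hand": 1}, {"translation": [-9.7, -2, -17.7], "rot": [0, 0, -86.1], "hand": 1}, {"translation": [-9.7, -2, -17.7], "rot": [0, 0, -86.1], "hand": 1}, {"translation": [-9.7, -2, -17.7], "rot": [0, 0, -86.1], "hand": 1}, {"translation": [-9.7, -2, -17.7], "rot": [0, 0, -86.1], "hand": 1}, {"translation": [-9.7, -2, -17.7], "rot": [0, 0, -86.1], "hand": 1}]'

```text
t: 29.85
eef_pos: [0.5268, 0.1501, 0.3331]
ee_rot: [-3.138, 0.0, -0.497]
force: [-0.6, 0.2, -0.8]
width: 0.0004
gripper_force: 0.0
```

Request:
move_arm --rows '[{"translation": [0, 0, 0], "rot": [0, 0, -29], "hand": 1}, {"translation": [0, 0, 0], "rot": [0, 0, -29], "hand": 1}, {"translation": [0, 0, 0], "rot": [0, 0, -29], "hand": 1}, {"translation": [0, 0, 0], "rot": [0, 0, -29], "hand": 1}, {"translation": [0, 0, 0], "rot": [0, 0, -29], "hand": 1}, {"translation": [0, 0, 0], "rot": [0, 0, -29], "hand": 1}, {"translation": [0, 0, 0], "rot": [0, 0, -29], "hand": 1}]'

```text
t: 30.43
eef_pos: [0.5267, 0.1494, 0.3323]
ee_rot: [-3.14, -0.0, -0.002]
force: [-0.3, 0.7, -0.6]
width: 0.0004
gripper_force: 0.0
```

Run:
```python
from nest import *
where();p,T=campose('wrist');im,d=arm.grab_frame('wrist');save('w6',im);np.savez('w6',im=im,d=d,T=T)
for n,b,z in [('flat',(.44,.58,-.05,.125),(.0525,.070)),('short',(.57,.69,-.03,.14),(.058,.075)),('square',(.56,.69,.18,.34),(.048,.065)),('narrow',(.44,.56,.155,.37),(.0375,.045))]:
    q=comp('w6.npz',b,*z);print(n,len(q), len(q) and (rect(q),np.percentile(q[:,2],[5,50,95])))
```

```text
t 30.43 [0.5267 0.1494 0.3323] rpy [-1.799e+02 -0.000e+00 -1.000e-01] F [-0.3  0.7 -0.6] w 0.0004 q6 0.94
flat 2914 (((511.9427185058594, 50.70581817626953), (45.49140167236328, 120.06387329101562), 3.9329686164855957), array([0.05353075, 0.05485288, 0.05617983]))
short 2932 (((629.349609375, 57.83768081665039), (40.02289962768555, 100.17765045166016), 3.9163453578948975), array([0.06414227, 0.06555878, 0.06693247]))
square 2457 (((615.4425048828125, 265.9411315917969), (59.94103240966797, 60.49199676513672), 3.948624610900879), array([0.05405185, 0.05556846, 0.05700861]))
narrow 2377 (((497.4677734375, 257.5382080078125), (30.612638473510742, 159.7389678955078), 4.107120037078857), array([0.03910095, 0.04048159, 0.04184049]))
```

View pics/w6.png

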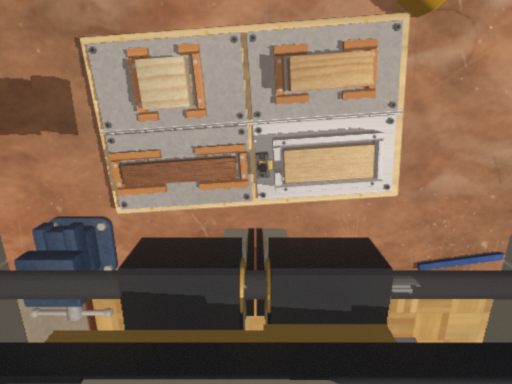

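All four blanks sit within 1 mm of their nest centres: square (162,82), short (330,72), narrow (180,172), flat (328,163). Flat went down by 10.7 mm and stays there, so the latch has caught.

```bash
python3 -c "
from station import arm
print(arm.job_done())"
```

```text
the job is handed in; nothing more can be done
None
```

All four blanks are seated flat in their nests, the flat one is latched down at drilling height in the sprung nest, and the job is handed in.

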